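# Feed turned blanks through the gate of a lathe loading tray

### The job

Push the three round steel blanks that lie in the green loading tray through the narrow gate, one at a time, so that all three end lying flat and fully inside the slot behind it. Only push them gently along the tray floor with the fingers: do not pinch, lift or tip them. Leave the hexagon nut and the standing stud in the tray, and the things around it, where they are.

Things in the scene. Friction and masses are not known exactly. Their poses are not given: they have to be found in the camera images.
- tray: smooth green tray, fixed to the bench. Origin on the bench under the gate's centre; x across the gate, y through the gate into the slot, z up. Floor 6 mm above the bench, all walls 14 mm higher. The pan is x -120 to 120 mm inside; its end at y -213 mm is open. Two straight fence walls run from (x +-120, y -100) to the gate's edges at (+-20, 0) mm
- gate (a point): centre of the gate on the tray floor, at y = 0 of the tray; the gate is 40 mm wide
- slot_end (a point): middle of the stop at the slot's far end, on the tray floor, 130 mm beyond the gate; the slot between is straight, 40 mm wide, open above, its floor level with the pan's, its walls 8 mm thick
- blank_a: a round turned steel blank, a plain solid disc 30 mm in diameter and 16 mm high with a small drilled dimple on top, about 85 g, lying flat on the tray floor; the three blanks are alike; origin at the centre of its underside, z up
- blank_b: a round turned steel blank, a plain solid disc 30 mm in diameter and 16 mm high with a small drilled dimple on top, about 85 g, lying flat on the tray floor; the three blanks are alike; origin at the centre of its underside, z up
- blank_c: a round turned steel blank, a plain solid disc 30 mm in diameter and 16 mm high with a small drilled dimple on top, about 85 g, lying flat on the tray floor; the three blanks are alike; origin at the centre of its underside, z up
- nut: dark steel hexagon nut, 26 mm across flats, 12 mm high, lying in the pan near one side wall; to be left alone; origin at the centre of its underside
- stud: stud standing upright in the pan near one side wall: dark steel foot 24 mm in diameter and 14 mm high, brass shank 14 mm in diameter to 42 mm; to be left alone; origin at the centre of its underside
- chuck_key: T-shaped chuck key lying on the bench beside the slot, about 90 mm long and 16 mm thick, cross bar 80 mm; to be left alone; origin near its middle on the bench, stem along x
- brush: bench brush lying on the bench to the robot's right of the tray; to be left alone; origin on the bench under it, handle to its -x
- wrench: steel wrench 170 mm long lying on the bench to the left of the tray; to be left alone; origin on the bench under it, handle to its -x
- spray: spray can, 64 mm in diameter and 190 mm high, standing to the right, beyond the brush; to be left alone; origin at the centre of its underside
- centre: lathe centre standing upright on the bench to the left, 32 mm in diameter and 98 mm high, pointed top; to be left alone; origin at the centre of its underside
There are look-alikes about, which are no part of the job. Leave any orange look-alike of the blank_c alone. What is shaped like the blank_b but red is not meant.

How it is judged:
On the way, in this order (a step that is already met when the one before it is completed fails the run):
1. a first blank is through the gate and in the slot (((y of blank_a in the frame of tray between 0.012 and 0.125 m and x of blank_a in the frame of tray between -0.018 and 0.018 m and z of blank_a in the frame of tray below 0.01 m and angle between blank_a's own z axis and vertical below 0.12 rad) or (y of blank_b in the frame of tray between 0.012 and 0.125 m and x of blank_b in the frame of tray between -0.018 and 0.018 m and z of blank_b in the frame of tray below 0.01 m and angle between blank_b's own z axis and vertical below 0.12 rad) or (y of blank_c in the frame of tray between 0.012 and 0.125 m and x of blank_c in the frame of tray between -0.018 and 0.018 m and z of blank_c in the frame of tray below 0.01 m and angle between blank_c's own z axis and vertical below 0.12 rad))), for 0.2 s.
2. a second blank is in the slot with it ((((y of blank_a in the frame of tray between 0.012 and 0.125 m and x of blank_a in the frame of tray between -0.018 and 0.018 m and z of blank_a in the frame of tray below 0.01 m and angle between blank_a's own z axis and vertical below 0.12 rad) and (y of blank_b in the frame of tray between 0.012 and 0.125 m and x of blank_b in the frame of tray between -0.018 and 0.018 m and z of blank_b in the frame of tray below 0.01 m and angle between blank_b's own z axis and vertical below 0.12 rad)) or ((y of blank_a in the frame of tray between 0.012 and 0.125 m and x of blank_a in the frame of tray between -0.018 and 0.018 m and z of blank_a in the frame of tray below 0.01 m and angle between blank_a's own z axis and vertical below 0.12 rad) and (y of blank_c in the frame of tray between 0.012 and 0.125 m and x of blank_c in the frame of tray between -0.018 and 0.018 m and z of blank_c in the frame of tray below 0.01 m and angle between blank_c's own z axis and vertical below 0.12 rad)) or ((y of blank_b in the frame of tray between 0.012 and 0.125 m and x of blank_b in the frame of tray between -0.018 and 0.018 m and z of blank_b in the frame of tray below 0.01 m and angle between blank_b's own z axis and vertical below 0.12 rad) and (y of blank_c in the frame of tray between 0.012 and 0.125 m and x of blank_c in the frame of tray between -0.018 and 0.018 m and z of blank_c in the frame of tray below 0.01 m and angle between blank_c's own z axis and vertical below 0.12 rad)))), for 0.2 s.
3. the third blank is in the slot too (y of blank_a in the frame of tray between 0.012 and 0.125 m and x of blank_a in the frame of tray between -0.018 and 0.018 m and z of each of blank_a, blank_b, blank_c in the frame of tray below 0.01 m and angle between each of blank_a, blank_b, blank_c's own z axis and vertical below 0.12 rad and y of blank_b in the frame of tray between 0.012 and 0.125 m and x of blank_b in the frame of tray between -0.018 and 0.018 m and y of blank_c in the frame of tray between 0.012 and 0.125 m and x of blank_c in the frame of tray between -0.018 and 0.018 m), for 0.2 s.
At the end, for the whole second after the job is handed in: all three blanks lie flat (tilt under 0.12 rad) and at rest on the slot floor, each centre at least 12 mm past the gate line (the whole disc past it, to within 3 mm) and between the slot walls; nut and stud within 15 mm of their places, stud upright, other things within 30 mm (all of step 3 and linear speed of each of blank_a, blank_b, blank_c below 0.01 m/s and distance of each of nut, stud from where it was at the start of the episode below 0.015 m and angle between stud's own z axis and vertical below 0.15 rad and distance of each of brush, wrench, spray, centre, chuck_key from where it was at the start of the episode below 0.03 m); the robot touches nothing.
It fails at once if a blank lifted more than 8 mm off the tray floor, or tipped by more than 0.35 rad (height (world z) of any of blank_a, blank_b, blank_c above 0.014 m or angle between any of blank_a, blank_b, blank_c's own z axis and vertical above 0.35 rad).
It fails at once if a blank pinched or pressed hard: more than 30 N from the fingers (contact force between the fingers and blank_a above 30 N or contact force between the fingers and blank_b above 30 N or contact force between the fingers and blank_c above 30 N).
It fails at once if the nut or the stud moved by more than 15 mm, or the stud tipped (distance of any of nut, stud from where it was at the start of the episode above 0.015 m or angle between stud's own z axis and vertical above 0.35 rad).
It fails at once if another thing on the bench moved by more than 30 mm (distance of any of brush, wrench, spray, centre, chuck_key from where it was at the start of the episode above 0.03 m).
It also fails if it takes over 72 s, if anything falls off the work surface, if the arm or the gripper's body presses on something with over 40 N, if the wrist force passes 120 N, or if a joint passes its speed limit or range.

### The arm

A 6-joint arm with a two-finger parallel gripper is mounted at the origin on the work surface. World frame = base frame: x ahead of the robot, y to its left, z up, the work surface at z = 0. Lengths are in m, angles in rad, forces in N, time in s.
With the tool pointing down it reaches from about 0.325 to 0.75 m from the base axis. Payload 7.6 kg.
Tool frame: the origin (TCP) lies at the very end of the fingers, on their centre line; the grasp point (between the pads) lies 19 mm behind it; z points along the fingers, y is the direction in which the jaws open and shut (so a half turn about z gives the same grasp; the last joint's range is limited). The gripper opens to 85 mm and grips with 20 to 120 N. Pads are 22 mm wide; open, the fingers measure 114 mm over their backs; the gripper's body (76 mm by 85 mm) begins 54 mm behind the grasp point. The pads swing forward as they close: fully open they stand 13 mm farther back than shut.
Start: joints at [1.05, 0.052, 1.401, -0, 1.689, -0.07], TCP at [0.229, 0.473, 0.193] pointing down, gripper open.
Joint ranges: [-2.9, 2.9], [-0.91, 2.17], [0.12, 2.37], [-1.06, 4.2], [0.26, 2.73], [-2.93, 2.93]. Speed limits (rad/s): [2.57, 2.57, 3.01, 3.14, 3.14, 3.14].

### API

Orientations are given as a unit quaternion [x, y, z, w].
In Python, from station import bot gives the robot as it stands.
- The arm moves only by the shell command python3 -m creep 'ROWS'. ROWS is JSON, a list of rows, each a list of 5 numbers: the shift along the tool's x, y, z in m, then the turn about the tool's z in degrees, then the gripper's target within -1 to 1 (fully open at 1, half-way at 0, shut at -1). A call has 1 to 8 rows; each row is the pose to reach, as a shift and turn from the pose measured when the call began, along the tool's axes at that moment; what a row does not reach only later rows make up. A row lasts 1/10 s, in which the tool goes at most 50 mm and 8.59 degrees, less where a joint would pass 70% of its speed; a pose out of reach is approached as far as the arm can. A call with a gripper value outside its range is refused whole. The fingers move at their own pace and stop on an object; the grip force is fixed at half the most. Time passes only in rows, so rows that repeat a pose let the fingers close. It gives the time, the measured TCP pose, the force and the opening at its end, in the units of the state.
- bot.get_obs(): the state, without advancing time (a new reading comes with each control period).
- bot.camera(name): name is "side" or "top" or "wrist"; returns a dict with "img" (480x640x3 uint8, red, green, blue), "camera_matrix" (3x3 intrinsics, pixels), "rvec" (rotation vector, rad) and "tvec" (3), from world to camera coordinates, as OpenCV has them; the wrist camera has in their place "mount" (4x4, takes a point from camera to tool coordinates, whose origin is the TCP and whose axes are the flange's). Camera axes: x right, y down, z forward; pixel columns grow to the right and rows downward; lengths in m; the calibration is good to about 2 mm. The wrist camera is an equidistant fisheye: a pixel r from the principal point sees the ray r / f radians off the axis. A picture is of the moment at which its call begins: read the wrist's pose just before it. There is no depth.
- bot.finish_job(): hands the job in, once; it reports no verdict.
The state is a dict: "t": time; "joint_pos": joint angles; "qd": joint speeds; "joint_torque": joint torques, N m; "eef_pos": TCP position; "orientation": TCP orientation; "contact_force": force on the tool from outside, world axes, zero at the start; "ft_torque": the same for the moment, N m; "opening": finger opening in m.
Only numpy, scipy, OpenCV 4.12 (cv2) and the standard library are available. Lean on these libraries where they do the work, as an engineer would, in place of code of your own. Each camera call takes 0.05 s, during which the arm holds its last target.

## Working session

There is one attempt and no reset: what is moved stays moved. The work goes in short steps, Python scripts to look and compute and a shell command to move; the robot and the scene stay as the last step left them, time stands still between calls to the robot, and variables do not carry over. Pictures are saved under pics/ and viewed, and the job is handed in when it is done.

```bash
ls; mkdir -p pics; python3 - <<'E'
from station import bot
import cv2
o=bot.get_obs();print(o)
for n in ("top","side","wrist"):
    c=bot.camera(n);cv2.imwrite(f"pics/{n}0.png",c["img"][:,:,::-1]);print({k:v for k,v in c.items() if k!="img"})
E
```

```text
pics
{'t': 0.0, 'joint_pos': array([ 1.04967267e+00,  5.28264711e-02,  1.40176060e+00,  9.60746722e-06,
        1.68861173e+00, -7.03347078e-02]), 'qd': array([ 1.03451245e-03,  1.53568412e-03,  6.18729615e-04, -4.31908843e-04,
        8.49595688e-05, -1.06764626e-03]), 'joint_torque': array([ 1.28324820e-03, -3.81674480e+01, -3.60183871e+01,  3.91003744e-05,
        6.11314987e-03,  6.01011720e-06]), 'eef_pos': array([0.22853472, 0.47223018, 0.19205976]), 'orientation': array([ 2.23490257e-01,  9.74705832e-01, -7.66823456e-04, -2.38610052e-04]), 'contact_force': array([ 0.2654405 , -0.7033642 , -0.27593473]), 'ft_torque': array([-0.00250108,  0.04269739,  0.05631335]), 'opening': 0.0853924587275743}
{'camera_matrix': array([[455.8295989 ,   0.        , 322.69039015],
       [  0.        , 455.8295989 , 236.57121422],
       [  0.        ,   0.        ,   1.        ]]), 'rvec': array([ 2.18140853, -2.16145535,  0.16006198]), 'tvec': array([-0.03627459,  0.55661319,  1.00837008])}
{'camera_matrix': array([[590.87453837,   0.        , 325.51064066],
       [  0.        , 590.87453837, 235.14584027],
       [  0.        ,   0.        ,   1.        ]]), 'rvec': array([ 2.12571495, -0.5092126 ,  0.27225471]), 'tvec': array([-0.49989342,  0.15836232,  1.03612059])}
{'camera_matrix': array([[371.64829954,   0.        , 316.07663969],
       [  0.        , 371.64829954, 247.11504939],
       [  0.        ,   0.        ,   1.        ]]), 'mount': array([[ 4.32164413e-04, -9.58830614e-01, -2.83978285e-01,
         7.30795798e-02],
       [ 9.99999680e-01,  6.05524833e-04, -5.22685994e-04,
         6.86761196e-04],
       [ 6.73123236e-04, -2.83977969e-01,  9.58830569e-01,
        -1.81210091e-01],
       [ 0.00000000e+00,  0.00000000e+00,  0.00000000e+00,
         1.00000000e+00]])}
```

View pics/top0.png

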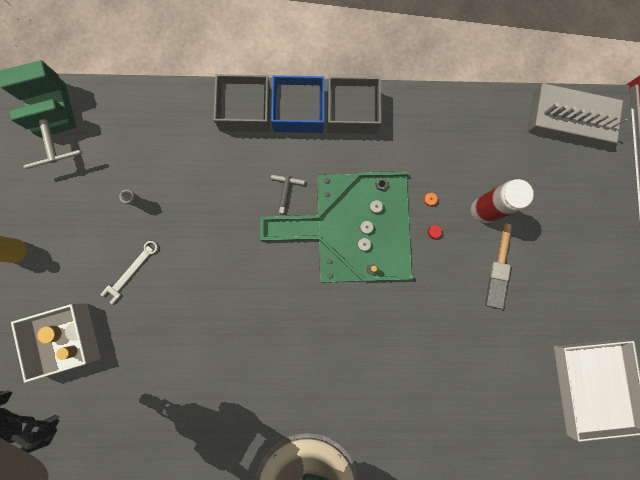

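View pics/side0.png

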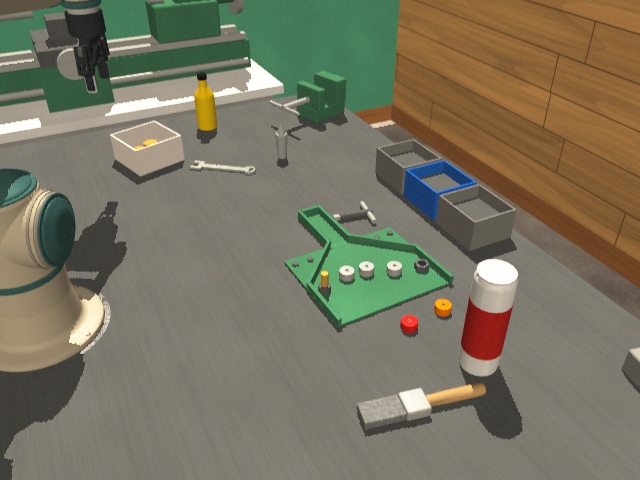

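View pics/wrist0.png

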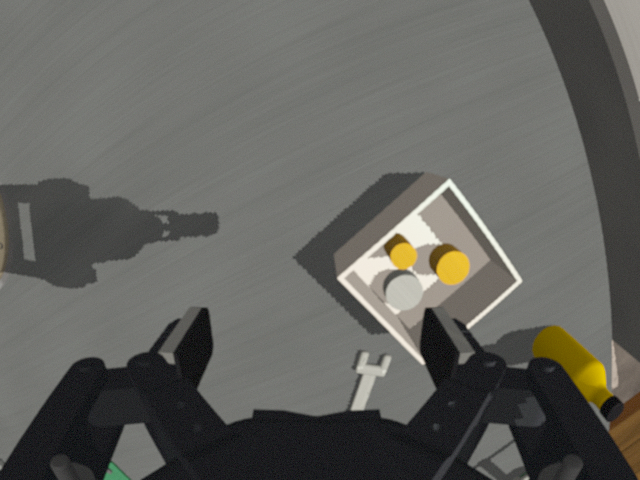

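Top view: the tray is at px (260–412, 172–282), with its slot pointing image-left (world +y). Blanks are near (376,207), (367,228) and (364,244), the nut at (382,185) and the stud at (373,270). I'll enlarge the area and measure it.

```bash
python3 - <<'E'
import cv2
i=cv2.imread("pics/top0.png")[165:290,255:420]
cv2.imwrite("pics/topcrop0.png",cv2.resize(i,None,fx=4.8,fy=4.8,interpolation=cv2.INTER_CUBIC))
E
```

```text
(no output)
```

View pics/topcrop0.png

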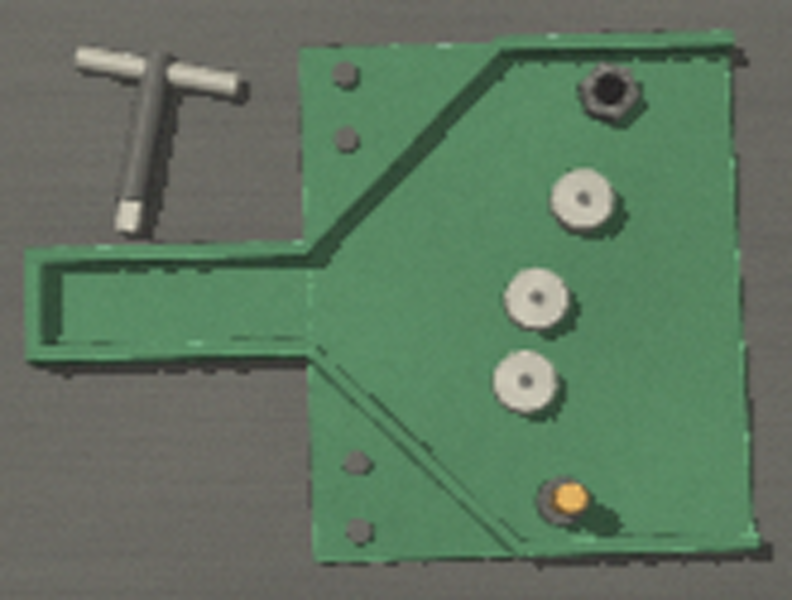

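```bash
cat > h.py <<'E'
import numpy as np, cv2
from scipy.optimize import least_squares
from scipy.spatial.transform import Rotation as R
def ray2plane(c,uv,z):
    K=c["camera_matrix"];Rm=cv2.Rodrigues(np.array(c["rvec"]))[0];t=np.array(c["tvec"])
    d=Rm.T@np.linalg.solve(K,[uv[0],uv[1],1.]);o=-Rm.T@t
    return o+d*(z-o[2])/d[2]
def wray(c,obs,uv,z):
    K=c["camera_matrix"];p=np.array([(uv[0]-K[0,2])/K[0,0],(uv[1]-K[1,2])/K[1,1]])
    r=np.linalg.norm(p);d=np.array([*(np.sin(r)*p/r),np.cos(r)])
    M=c["mount"];Rt=R.from_quat(obs["orientation"]).as_matrix()
    d=Rt@M[:3,:3]@d;o=Rt@M[:3,3]+obs["eef_pos"]
    return (o+d*(z-o[2])/d[2])[:2]
def wproj(c,obs,P):
    K=c["camera_matrix"];M=c["mount"];Rt=R.from_quat(obs["orientation"]).as_matrix()
    q=Rt.T@(np.asarray(P)-obs["eef_pos"]);q=M[:3,:3].T@(q-M[:3,3])
    th=np.arctan2(np.hypot(q[0],q[1]),q[2]);n=q[:2]/np.hypot(q[0],q[1])
    return K[0,0]*th*n+K[:2,2]
def t2w(T,p): 
    c,s=np.cos(T[2]),np.sin(T[2]);p=np.asarray(p);return np.array([T[0]+c*p[0]-s*p[1],T[1]+s*p[0]+c*p[1]])
def w2t(T,p):
    c,s=np.cos(T[2]),np.sin(T[2]);d=np.asarray(p)[:2]-T[:2];return np.array([c*d[0]+s*d[1],-s*d[0]+c*d[1]])
E
python3 - <<'E'
from h import *
from station import bot
c=bot.camera("top")
f=lambda p:((p[0]+.5)/4.8-.5+255,(p[1]+.5)/4.8-.5+165)
src=[((42,264),(20,130)),((42,345),(-20,130)),((310,258),(20,0)),((315,348),(-20,0)),((507,52),(120,-100)),((520,543),(-120,-100))]
W=np.array([ray2plane(c,f(a),.02)[:2] for a,_ in src]);P=np.array([b for _,b in src])/1e3
r=least_squares(lambda T:(np.array([t2w(T,p) for p in P])-W).ravel(),[0.5,0,0])
print(r.x,np.degrees(r.x[2]));print(r.fun.reshape(-1,2)*1e3)
T=r.x;np.save("T.npy",T)
for n,p,z in [("a",(584,199),.022),("b",(537,297),.022),("c",(525,381),.022),("nut",(610,92),.018),("studtop",(571,497),.048),("key",(150,140),.016),("studfoot",(560,502),.02)]:
    w=ray2plane(c,f(p),z);print(n,w[:2].round(4),(w2t(T,w)*1e3).round(1))
E
```

```text
[ 0.58065364 -0.02344445  0.02966868] 1.6998903767056557
[[-0.00865745  0.59667681]
 [-0.55611506  0.3237662 ]
 [-0.63440977  0.19222439]
 [ 3.3349738   1.79284471]
 [-1.46226604 -0.72756116]
 [-0.67352548 -2.17795095]]
a [ 0.6317 -0.1564] [  47.  -134.4]
b [ 0.5831 -0.1332] [  -0.8 -109.8]
c [ 0.5422 -0.1272] [ -41.6 -102.6]
nut [ 0.6861 -0.1701] [ 101.1 -149.8]
studtop [ 0.4851 -0.1455] [ -99.1 -119.2]
key [0.6594 0.0557] [81.1 76.7]
studfoot [ 0.4841 -0.1441] [-100.1 -117.7]
```

```bash
cat > plan.py <<'E'
import sys
from h import *
from station import bot
# args: tray x mm, tray y mm, z mm, heading deg (tool y relative to tray y, ccw+)
T=np.load("T.npy");o=bot.get_obs()
Rt=R.from_quat(o["orientation"]).as_matrix()
ty=np.degrees(np.arctan2(Rt[1,1],Rt[0,1]))-90-np.degrees(T[2])
print("t",round(o["t"],2),"tray",(w2t(T,o["eef_pos"])*1e3).round(1),"z",round(o["eef_pos"][2]*1e3,1),"head",round(ty,1),"F",o["contact_force"].round(1),"open",round(o["opening"]*1e3,1),"j",o["joint_pos"].round(2))
a=[float(v) for v in sys.argv[1:]]
for i in range(0,len(a),4):
    w=t2w(T,np.array(a[i:i+2])/1e3);d=np.array([*w,a[i+2]/1e3])-o["eef_pos"]
    print("shift",(Rt.T@d).round(4),"turn",round(-(a[i+3]-ty),2))
E
python3 plan.py 0 -165 150 0
```

```text
t 0.2 tray [-337.2  506.1] z 192.4 head -27.5 F [ 0.3 -0.9 -0.4] open 85.5 j [ 1.05  0.05  1.4  -0.    1.69 -0.07]
shift [-0.6092 -0.4392  0.0428] turn -27.53
```

```bash
python3 -m creep '[[-0.04,-0.029,0,-5,-1],[-0.08,-0.058,0,-10,-1],[-0.12,-0.087,0,-15,-1],[-0.16,-0.116,0,-20,-1],[-0.2,-0.144,0,-24,-1],[-0.24,-0.173,0,-27.5,-1],[-0.28,-0.202,0,-27.5,-1],[-0.32,-0.231,0,-27.5,-1]]'; python3 plan.py 0 -165 120 0
```

```text
t: 1.0
eef_pos: [0.4165, 0.1231, 0.1927]
orientation: [-0.015, 1.0, -0.0, 0.0]
contact_force: [0.4, 0.1, 0.5]
opening: -0.0
t 1.0 tray [-159.8  151.4] z 192.7 head -0.0 F [0.4 0.1 0.5] open -0.0 j [ 0.2  -0.21  1.65 -0.    1.7  -1.4 ]
shift [-0.1599 -0.3163  0.0729] turn -0.02
```

```bash
python3 -m creep '[[-0.02,-0.04,0.01,0,-1],[-0.04,-0.08,0.02,0,-1],[-0.06,-0.12,0.03,0,-1],[-0.08,-0.16,0.04,0,-1],[-0.1,-0.2,0.05,0,-1],[-0.12,-0.24,0.06,0,-1],[-0.14,-0.28,0.07,0,-1],[-0.16,-0.316,0.073,0,-1]]'; python3 - <<'E'
from h import *
from station import bot
T=np.load("T.npy");o=bot.get_obs();c=bot.camera("wrist");im=c["img"][:,:,::-1].copy();cv2.imwrite("pics/w1raw.png",im)
for p,z in [((20,130),.02),((-20,130),.02),((20,0),.02),((-20,0),.02),((120,-100),.02),((-120,-100),.02),((47,-134.4),.022),((-.8,-109.8),.022),((-41.6,-102.6),.022),((101,-150),.018),((-99,-119),.048)]:
    u=wproj(c,o,[*t2w(T,np.array(p)/1e3),z]);print(p,u.round(1));cv2.drawMarker(im,tuple(int(round(v)) for v in u),(0,0,255),0,8)
cv2.imwrite("pics/w1.png",im)
E
python3 plan.py
```

```text
t: 1.8
eef_pos: [0.5856, -0.1899, 0.118]
orientation: [-0.014, 1.0, 0.0, -0.001]
contact_force: [0.7, 0.8, -0.6]
opening: -0.0002
(20, 130) [609.1 256.8]
(-20, 130) [615.8 218.1]
(20, 0) [506.8 258.5]
(-20, 0) [512.6 213.3]
(120, -100) [388.4 363.6]
(-120, -100) [403.6  81.2]
(47, -134.4) [354.6 291.9]
(-0.8, -109.8) [387.7 234.9]
(-41.6, -102.6) [399.1 183.1]
(101, -150) [334.  346.2]
(-99, -119) [385.6 103.3]
t 1.85 tray [   1.  -171.4] z 116.2 head -0.3 F [-2.5 -3.3  0.5] open -0.0 j [-0.38  0.35  1.21 -0.    1.58 -1.97]
```

View pics/w1.png

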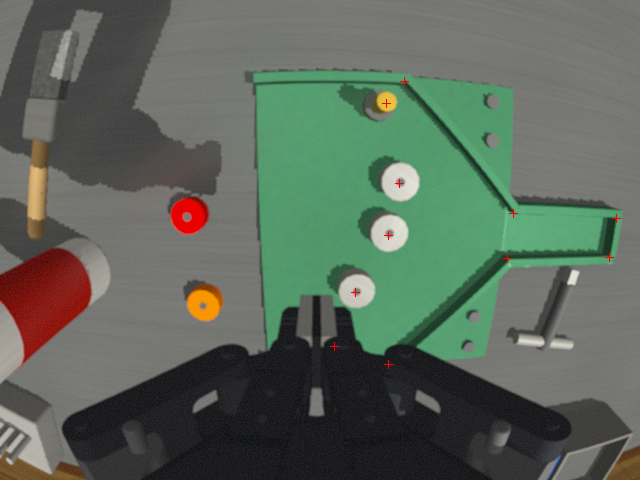

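The calibration agrees: projected markers fall within about 1 mm on tray corners and blanks. The closed fingertips are at (318,300). Next I descend behind blank b.

```bash
python3 plan.py -0.8 -152 60 0 -0.8 -152 11 0
```

```text
t 1.85 tray [   1.  -171.4] z 116.2 head -0.3 F [-2.5 -3.3  0.5] open -0.0 j [-0.38  0.35  1.21 -0.    1.58 -1.97]
shift [0.0017 0.0194 0.0562] turn -0.26
shift [0.0015 0.0195 0.1052] turn -0.26
```

```bash
python3 -m creep '[[0.001,0.01,0.02,-0.3,-1],[0.0015,0.019,0.04,-0.3,-1],[0.0015,0.0195,0.06,-0.3,-1],[0.0015,0.0195,0.078,-0.3,-1],[0.0015,0.0195,0.09,-0.3,-1],[0.0015,0.0195,0.099,-0.3,-1],[0.0015,0.0195,0.1045,-0.3,-1],[0.0015,0.0195,0.1045,-0.3,-1]]'; python3 - <<'E'
from station import bot
import cv2
for n in ("wrist","side"): cv2.imwrite(f"pics/{n}2.png",bot.camera(n)["img"][:,:,::-1])
i=cv2.imread("pics/side2.png")[190:340,270:470];cv2.imwrite("pics/side2c.png",cv2.resize(i,None,fx=4,fy=4))
E
python3 plan.py -0.8 -130 11 0
```

```text
t: 2.65
eef_pos: [0.5842, -0.1754, 0.0113]
orientation: [-0.015, 1.0, -0.001, -0.002]
contact_force: [-0.5, 0.0, -0.4]
opening: 0.0
t 2.75 tray [  -0.4 -152.2] z 12.5 head 0.0 F [ 0.2  0.2 -0.3] open -0.2 j [-0.35  0.42  1.34 -0.    1.38 -1.95]
shift [0.0004 0.0222 0.0014] turn 0.03
```

View pics/wrist2.png

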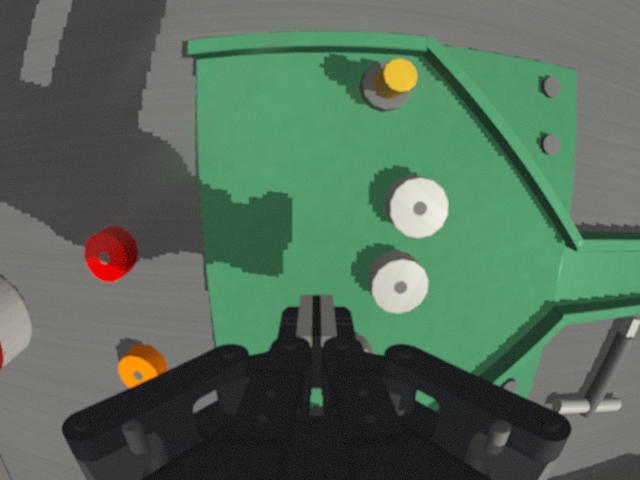

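View pics/side2c.png

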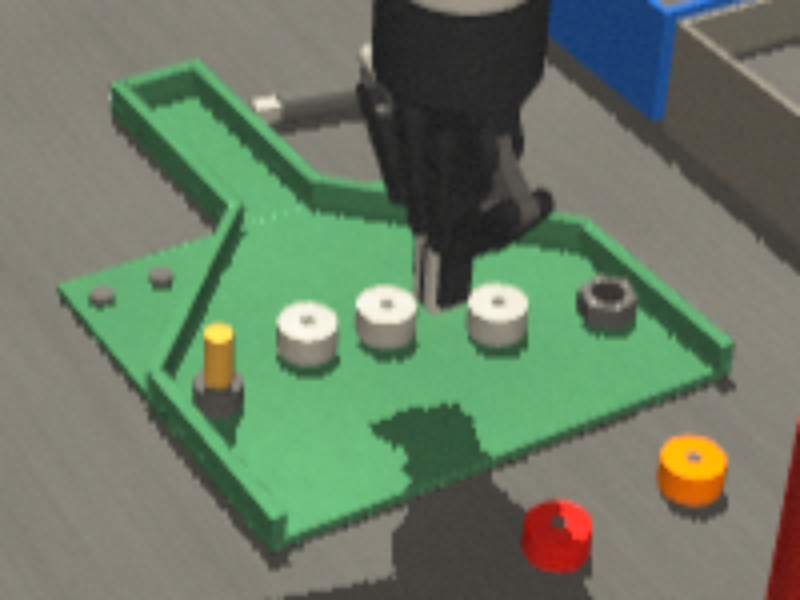

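```bash
python3 -m creep '[[0.0005,0.004,0.001,0,-1],[0.0005,0.008,0.001,0,-1],[0.0005,0.012,0.001,0,-1],[0.0005,0.016,0.001,0,-1],[0.0005,0.021,0.001,0,-1],[0.0005,0.027,0.001,0,-1],[0.0005,0.033,0.001,0,-1],[0.0005,0.039,0.001,0,-1]]'; cat > look.py <<'E'
import sys
from h import *
from station import bot
n=sys.argv[1]
cv2.imwrite(f"pics/wrist{n}.png",bot.camera("wrist")["img"][:,:,::-1])
c=bot.camera("top");T=np.load("T.npy")
i=c["img"][165:290,255:420,::-1];cv2.imwrite(f"pics/top{n}.png",cv2.resize(i,None,fx=4.8,fy=4.8,interpolation=cv2.INTER_CUBIC))
E
python3 look.py 3; python3 plan.py -0.8 -60 11 0
```

```text
t: 3.55
eef_pos: [0.5831, -0.136, 0.0114]
orientation: [-0.015, 1.0, -0.001, -0.001]
contact_force: [-0.2, 0.2, 0.3]
opening: -0.0003
t 3.65 tray [  -0.8 -112.3] z 11.4 head 0.1 F [ 0.2 -0.3 -0.3] open -0.0 j [-0.29  0.39  1.38 -0.    1.37 -1.89]
shift [-0.0001  0.0523  0.0003] turn 0.09
```

View pics/wrist3.png

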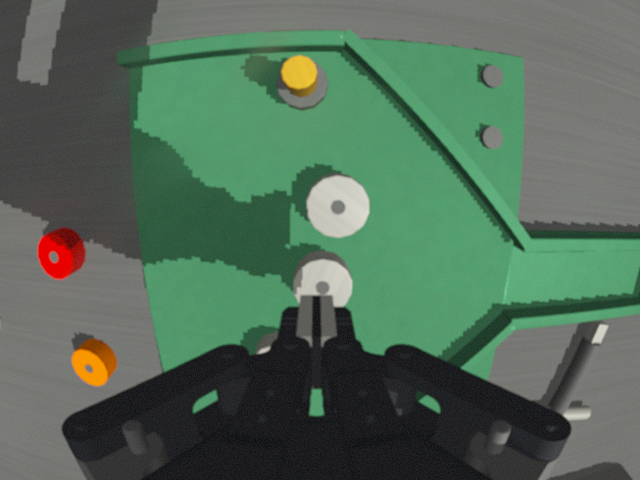

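View pics/top3.png

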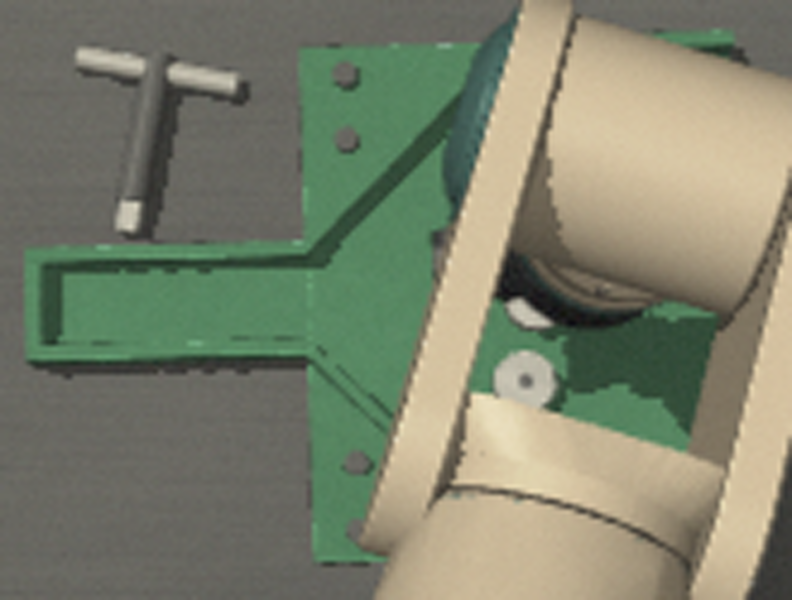

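```bash
python3 - <<'E'
from h import *
from station import bot
T=np.load("T.npy");o=bot.get_obs();c=bot.camera("wrist");s=bot.camera("side");im=s["img"][:,:,::-1]
p=o["eef_pos"];print(p)
print("tcp wrist",wproj(c,o,p)); 
for dx in (-.011,.011):
  for dy in (-.01,.01): print(wproj(c,o,p+[dx,dy,0]))
for uv in [(338,206),(322,286)]: print((w2t(T,wray(c,o,uv,.022))*1e3).round(1))
u=cv2.projectPoints(p,s["rvec"],s["tvec"],s["camera_matrix"],None)[0].ravel();print("tcp side",u)
x0,y0=270,190
cv2.imwrite("pics/side3.png",cv2.drawMarker(cv2.resize(im[190:340,270:470],None,fx=4,fy=4),(int((u[0]-x0)*4),int((u[1]-y0)*4)),(0,0,255),0,20))
E
```

```text
[ 0.58314101 -0.13569661  0.01138855]
tcp wrist [314.28975799 281.94791786]
[295.53733913 261.49769018]
[334.32100249 262.69552818]
[295.00671852 300.36499117]
[332.33405177 301.49738729]
[ -43.  -101.2]
[  -2.9 -108.4]
tcp side [367.26127766 270.51668846]
```

View pics/side3.png

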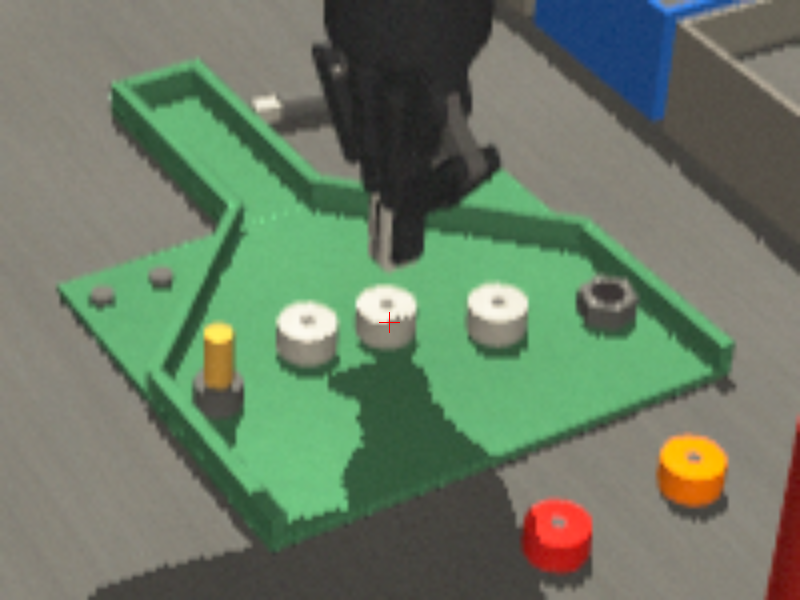

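```bash
python3 - <<'E'
from h import *
from station import bot
T=np.load("T.npy");o=bot.get_obs();c=bot.camera("wrist");s=bot.camera("side")
p=o["eef_pos"]
for h in (0,.01,.02,.03,.04):
  for dx in (-.011,0,.011):
    P=p+[dx,0,h];u=cv2.projectPoints(P,s["rvec"],s["tvec"],s["camera_matrix"],None)[0].ravel()
    print(h,dx,wproj(c,o,P).round(0),((u-[270,190])*4).round(0))
i=c["img"][270:400,250:390,::-1];cv2.imwrite("pics/wf.png",cv2.resize(i,None,fx=4.5,fy=4.5))
i=s["img"][220:270,340:400,::-1];cv2.imwrite("pics/sf.png",cv2.resize(i,None,fx=10,fy=10,interpolation=cv2.INTER_CUBIC))
E
```

```text
0 -0.011 [315. 262.] [370. 329.]
0 0 [314. 282.] [390. 323.]
0 0.011 [314. 301.] [409. 317.]
0.01 -0.011 [315. 269.] [371. 313.]
0.01 0 [314. 289.] [391. 307.]
0.01 0.011 [314. 309.] [410. 300.]
0.02 -0.011 [315. 276.] [372. 296.]
0.02 0 [314. 298.] [392. 290.]
0.02 0.011 [313. 318.] [411. 284.]
0.03 -0.011 [315. 284.] [373. 280.]
0.03 0 [314. 307.] [393. 273.]
0.03 0.011 [313. 328.] [412. 267.]
0.04 -0.011 [314. 293.] [374. 263.]
0.04 0 [314. 317.] [394. 257.]
0.04 0.011 [313. 339.] [413. 250.]
```

View pics/wf.png

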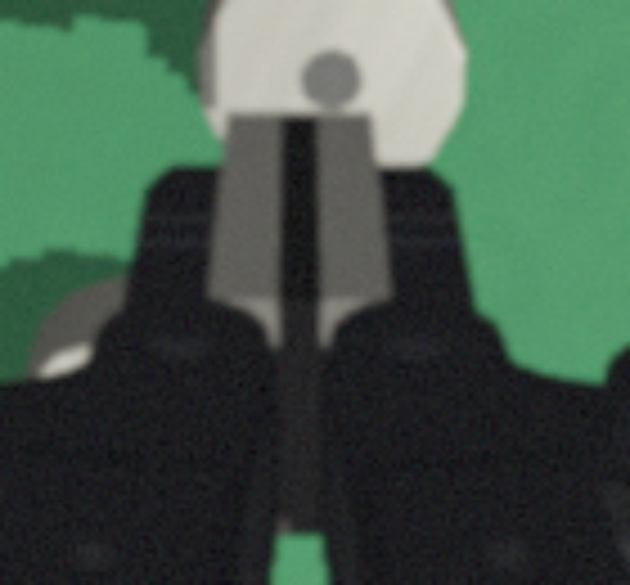

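View pics/sf.png

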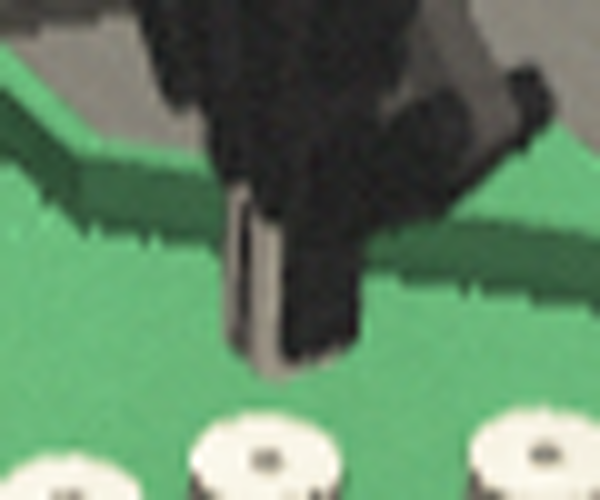

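The disc has not moved and there is no force. Both cameras show the real fingertips about 36 mm above the reported TCP: the tip edge is at wrist row 296, where row 262 was expected, and at side crop (395,265), where (388,322) was expected. I'll back off behind the blank and go down in small steps, watching force and pictures.

```bash
python3 -m creep '[[0,-0.012,0,0,-1],[0,-0.024,0,0,-1],[0,-0.036,0,0,-1],[0,-0.043,0,0,-1],[0,-0.043,0.006,0,-1],[0,-0.043,0.012,0,-1],[0,-0.043,0.016,0,-1],[0,-0.043,0.016,0,-1]]'; python3 plan.py; cat > side.py <<'E'
import sys
from h import *
from station import bot
s=bot.camera("side");im=s["img"][:,:,::-1]
cv2.imwrite(f"pics/side{sys.argv[1]}.png",cv2.resize(im[190:340,270:470],None,fx=4,fy=4,interpolation=cv2.INTER_CUBIC))
E
python3 side.py 4
```

```text
t: 4.65
eef_pos: [0.5837, -0.1791, -0.0058]
orientation: [-0.015, 1.0, -0.001, -0.002]
contact_force: [0.7, -0.6, 0.3]
opening: -0.0003
t 4.65 tray [  -1.5 -155.7] z -5.8 head 0.1 F [ 0.7 -0.6  0.3] open -0.3 j [-0.36  0.44  1.35 -0.    1.35 -1.96]
```

View pics/side4.png

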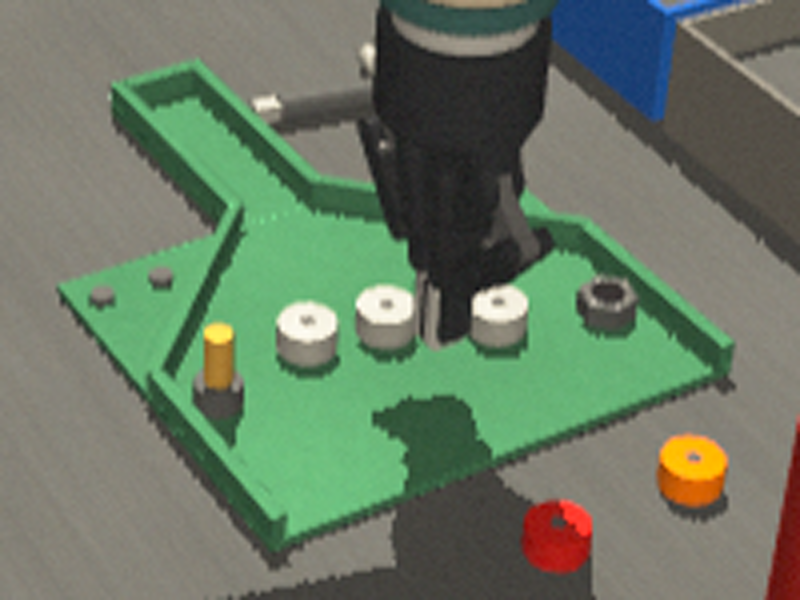

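```bash
python3 -m creep '[[0,0,0.003,0,-1],[0,0,0.006,0,-1],[0,0,0.009,0,-1],[0,0,0.011,0,-1],[0,0,0.013,0,-1],[0,0,0.013,0,-1]]';python3 side.py 5; python3 look.py 5
```

```text
t: 5.3
eef_pos: [0.5838, -0.1792, -0.0185]
orientation: [-0.015, 1.0, -0.001, -0.002]
contact_force: [-0.7, -0.4, -0.4]
opening: -0.0001
```

View pics/side5.png

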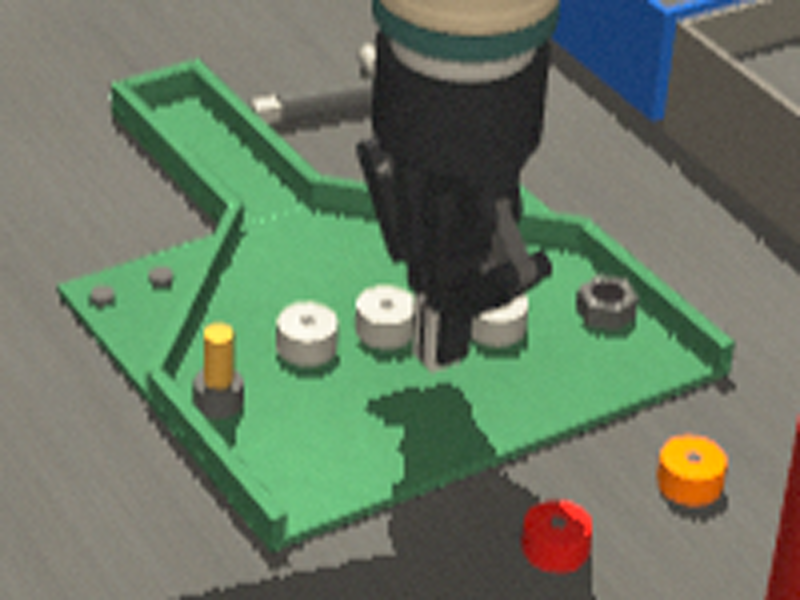

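View pics/wrist5.png

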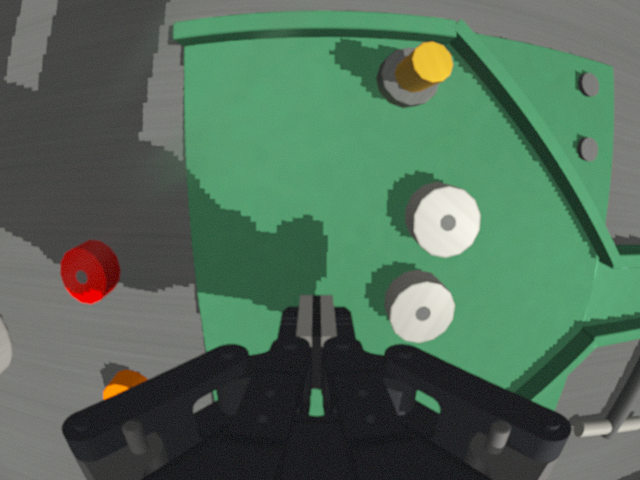

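```bash
python3 - <<'E'
from h import *
from station import bot
o=bot.get_obs();s=bot.camera("side");p=o["eef_pos"].copy();print(p)
for z in (0.006,.011,.016,.02,.025):
  print(z,[((cv2.projectPoints(np.array([p[0]+dx,p[1]+dy,z]),s["rvec"],s["tvec"],s["camera_matrix"],None)[0].ravel()-[270,190])*4).round(0).tolist() for dx,dy in((0,0),(-.011,.012),(-.011,-.012),(.011,-.012))])
E
```

```text
[ 0.58413053 -0.17935193 -0.01799887]
0.006 [[437.0, 381.0], [404.0, 373.0], [430.0, 402.0], [470.0, 389.0]]
0.011 [[438.0, 373.0], [405.0, 365.0], [431.0, 394.0], [471.0, 381.0]]
0.016 [[438.0, 365.0], [405.0, 357.0], [431.0, 386.0], [471.0, 372.0]]
0.02 [[439.0, 358.0], [405.0, 350.0], [432.0, 379.0], [472.0, 366.0]]
0.025 [[439.0, 350.0], [406.0, 342.0], [432.0, 371.0], [473.0, 357.0]]
```

```bash
python3 -m creep '[[0,0,0.002,0,-1],[0,0,0.004,0,-1],[0,0,0.006,0,-1],[0,0,0.006,0,-1]]';python3 -m creep '[[0,0,0.0015,0,-1],[0,0,0.0015,0,-1]]';python3 -m creep '[[0,0,0.0015,0,-1],[0,0,0.0015,0,-1]]';python3 side.py 6
```

```text
t: 5.9
eef_pos: [0.5838, -0.1792, -0.0245]
orientation: [-0.015, 1.0, -0.001, -0.002]
contact_force: [-0.3, -0.2, -0.0]
opening: 0.0002
t: 6.1
eef_pos: [0.5836, -0.1792, -0.0263]
orientation: [-0.015, 1.0, -0.001, -0.002]
contact_force: [-0.6, -0.2, 0.0]
opening: 0.0001
t: 6.3
eef_pos: [0.5835, -0.1791, -0.0281]
orientation: [-0.015, 1.0, -0.0, -0.002]
contact_force: [1.0, 0.4, -0.2]
opening: -0.0001
```

View pics/side6.png

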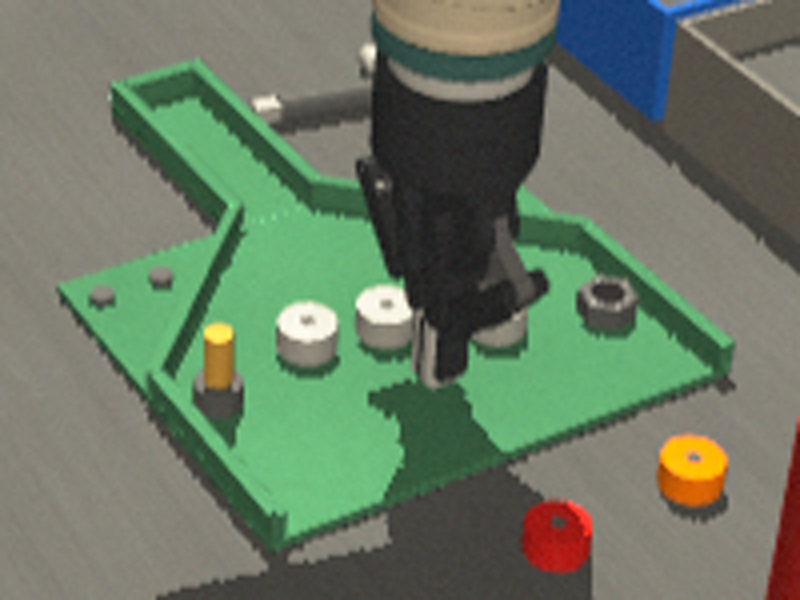

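```bash
python3 plan.py -0.8 -110 -26.5 0; python3 -m creep '[[-0.001,0.005,-0.001,0,-1],[-0.001,0.010,-0.001,0,-1],[-0.001,0.014,-0.001,0,-1],[-0.001,0.018,-0.001,0,-1],[-0.001,0.023,-0.001,0,-1],[-0.001,0.029,-0.001,0,-1],[-0.001,0.035,-0.001,0,-1],[-0.001,0.041,-0.001,0,-1]]';python3 side.py 7;python3 look.py 7; python3 plan.py
```

```text
t 6.35 tray [  -1.7 -155.7] z -28.0 head 0.1 F [0.4 0.  0.8] open 0.0 j [-0.36  0.47  1.37 -0.    1.31 -1.96]
shift [-0.001   0.0457 -0.0015] turn 0.06
t: 7.15
eef_pos: [0.5833, -0.1376, -0.027]
orientation: [-0.015, 1.0, -0.0, -0.002]
contact_force: [0.2, 0.2, 0.2]
opening: 0.0001
t 7.3 tray [  -0.8 -114.2] z -27.0 head 0.1 F [ 0.3 -0.5  0.4] open 0.1 j [-0.29  0.44  1.4  -0.    1.31 -1.89]
```

View pics/side7.png

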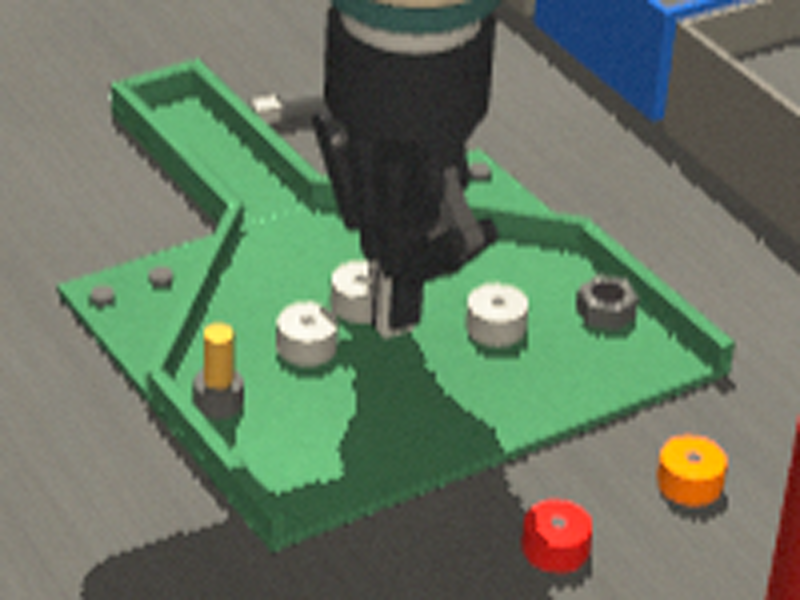

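View pics/wrist7.png

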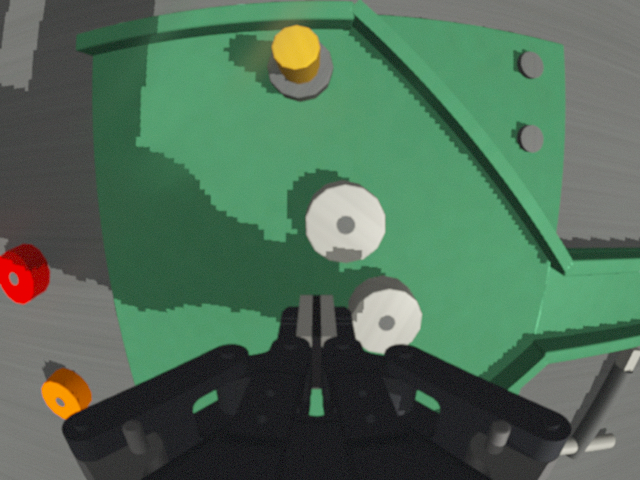

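b is moving with the finger (dimple at wrist (387,322)). I measure it, then continue.

```bash
cat > wm.py <<'E'
import sys
from h import *
from station import bot
T=np.load("T.npy");o=bot.get_obs();c=bot.camera("wrist");a=[float(v) for v in sys.argv[1:]]
for i in range(0,len(a),2):
    print("blank tray",(w2t(T,wray(c,o,a[i:i+2],.022))*1e3).round(1))
E
python3 wm.py 387 322 346 225; python3 plan.py 0 -40 -27 0
```

```text
blank tray [ -2.5 -84.5]
blank tray [ -42.5 -102.4]
t 7.35 tray [  -0.8 -114.5] z -27.0 head 0.1 F [0.  0.7 0.7] open -0.1 j [-0.29  0.44  1.4  -0.    1.31 -1.89]
shift [-0.0009  0.0745 -0.0001] turn 0.08
```

```bash
python3 -m creep '[[-0.0005,0.007,0,0,-1],[-0.001,0.015,0,0,-1],[-0.001,0.023,0,0,-1],[-0.001,0.031,0,0,-1],[-0.001,0.039,0,0,-1],[-0.001,0.047,0,0,-1],[-0.001,0.055,0,0,-1],[-0.001,0.062,0,0,-1]]';python3 look.py 8; python3 plan.py 0 16 -27 0
```

```text
t: 8.15
eef_pos: [0.5823, -0.0752, -0.0271]
orientation: [-0.016, 1.0, -0.001, -0.002]
contact_force: [0.5, -0.8, 0.9]
opening: 0.0001
t 8.25 tray [  0.1 -51.5] z -27.2 head 0.1 F [-0.7  0.3  0.6] open 0.6 j [-0.19  0.41  1.44 -0.    1.3  -1.79]
shift [-0.0001  0.0675 -0.0002] turn 0.14
```

View pics/wrist8.png

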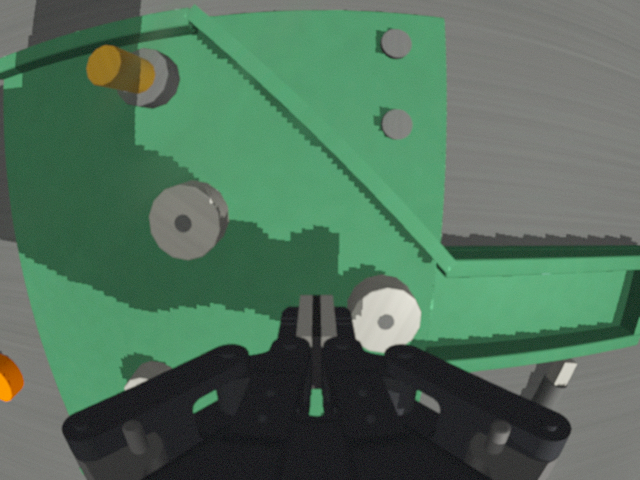

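```bash
python3 -m creep '[[0,0.007,0,0,-1],[0,0.015,0,0,-1],[0,0.023,0,0,-1],[0,0.031,0,0,-1],[0,0.039,0,0,-1],[0,0.047,0,0,-1],[0,0.055,0,0,-1],[0,0.061,0,0,-1]]';python3 look.py 9; python3 plan.py 0 16 -27 0
```

```text
t: 9.05
eef_pos: [0.5803, -0.0132, -0.0272]
orientation: [-0.016, 1.0, -0.0, -0.002]
contact_force: [-0.3, -0.3, -0.4]
opening: 0.0002
t 9.15 tray [-0.1 10.4] z -27.2 head 0.2 F [-0.4 -0.5  0.3] open -0.3 j [-0.09  0.39  1.46 -0.    1.29 -1.69]
shift [-0.0001  0.0056 -0.0002] turn 0.2
```

View pics/wrist9.png

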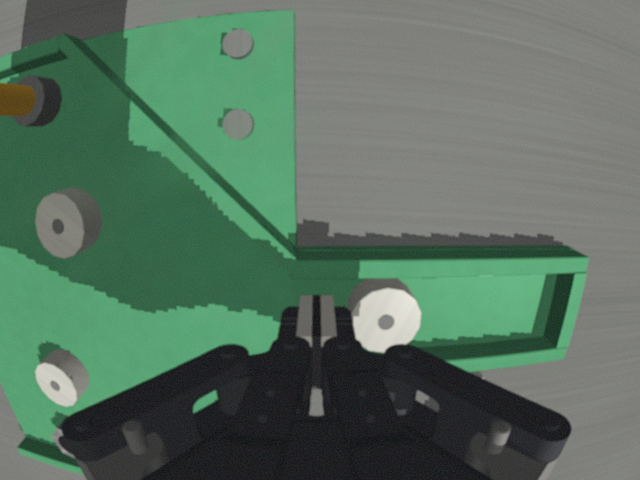

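Blank b is in the slot at y≈40 mm. I push it deeper to leave room.

```bash
python3 -m creep '[[0,0.006,0,-0.2,-1],[0,0.013,0,-0.2,-1],[0,0.02,0,-0.2,-1],[0,0.027,0,-0.2,-1],[0,0.034,0,-0.2,-1],[0,0.041,0,-0.2,-1],[0,0.046,0,-0.2,-1]]';python3 wm.py 386 321; python3 plan.py; python3 -m creep '[[0,-0.006,0,0,-1],[0,-0.01,-0.005,0,-1],[0,-0.01,-0.02,0,-1],[0,-0.02,-0.04,0,-1],[0,-0.03,-0.06,0,-1],[0,-0.04,-0.075,0,-1],[0,-0.05,-0.085,0,-1]]'; python3 look.py 10;python3 plan.py -56 -137 50 -22 -56 -137 -27 -22
```

```text
t: 9.85
eef_pos: [0.5787, 0.0336, -0.0273]
orientation: [-0.018, 1.0, -0.0, -0.002]
contact_force: [0.1, -0.1, 0.3]
opening: -0.0
blank tray [-2.7 86.3]
t 9.9 tray [-0.3 57.7] z -27.3 head 0.4 F [-0.5  0.6 -0.1] open 0.2 j [-0.    0.39  1.47 -0.    1.29 -1.61]
t: 10.6
eef_pos: [0.5817, -0.0166, 0.0602]
orientation: [-0.019, 1.0, -0.0, -0.001]
contact_force: [0.8, 0.4, -0.7]
opening: -0.0001
t 10.7 tray [1.5 6.2] z 59.8 head 0.3 F [-0.2  0.9 -0.4] open 0.4 j [-0.09  0.29  1.4  -0.    1.45 -1.7 ]
shift [ 0.0583 -0.1429  0.01  ] turn 22.34
shift [ 0.0582 -0.1428  0.087 ] turn 22.34
```

View pics/wrist10.png

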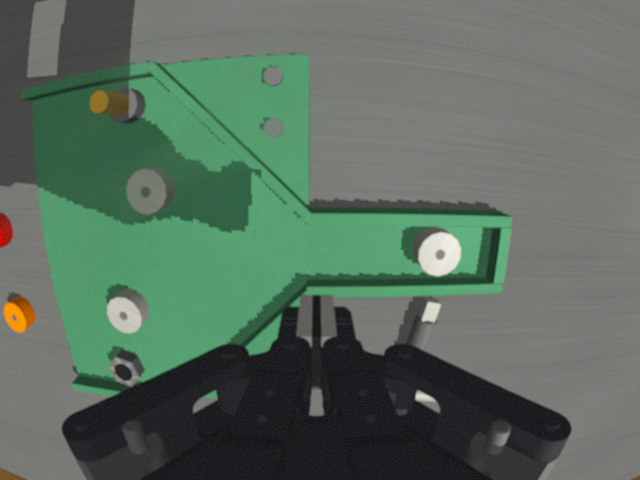

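Blank b rests at (440,254), tray (−2.7, 86). Next I go behind blank c with heading −22°.

```bash
python3 -m creep '[[0.015,-0.035,0,6,-1],[0.03,-0.07,0,12,-1],[0.044,-0.108,0,18,-1],[0.058,-0.143,0,22.3,-1],[0.058,-0.143,0.01,22.3,-1],[0.058,-0.143,0.025,22.3,-1],[0.058,-0.143,0.03,22.3,-1],[0.058,-0.143,0.03,22.3,-1]]'; python3 look.py 11;python3 side.py 11;python3 plan.py -57.5 -139 -27 -22.3
```

```text
t: 11.5
eef_pos: [0.5283, -0.1605, 0.0279]
orientation: [0.175, 0.985, -0.0, -0.002]
contact_force: [-0.1, 0.8, -0.3]
opening: -0.0001
t 11.65 tray [ -55.1 -136.4] z 30.2 head -21.9 F [0.4 0.1 0.4] open -0.2 j [-0.36  0.25  1.52 -0.    1.38 -1.58]
shift [ 0.0012 -0.0032  0.0572] turn 0.43
```

View pics/wrist11.png

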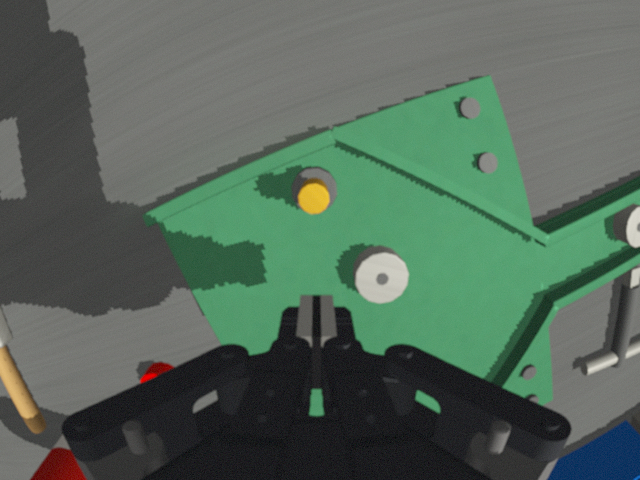

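View pics/side11.png

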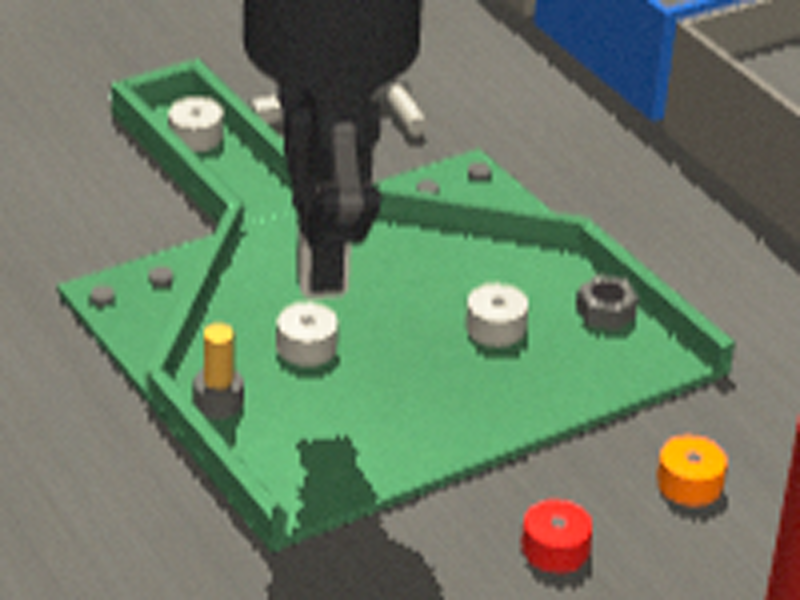

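```bash
python3 -m creep '[[0.001,-0.003,0.012,0.4,-1],[0.001,-0.003,0.026,0.4,-1],[0.001,-0.003,0.04,0.4,-1],[0.001,-0.003,0.05,0.4,-1],[0.001,-0.003,0.056,0.4,-1],[0.001,-0.003,0.056,0.4,-1]]'; python3 look.py 12;python3 plan.py -42.3 -102.2 -27 -22.4
```

```text
t: 12.25
eef_pos: [0.5268, -0.1637, -0.0271]
orientation: [0.179, 0.984, -0.0, -0.002]
contact_force: [0.5, -0.5, -0.1]
opening: 0.0
t 12.35 tray [ -57. -139.] z -25.5 head -22.3 F [-0.3 -0.4  0.5] open -0.2 j [-0.37  0.32  1.56 -0.    1.27 -1.58]
shift [0.0003 0.0397 0.0014] turn 0.13
```

View pics/wrist12.png

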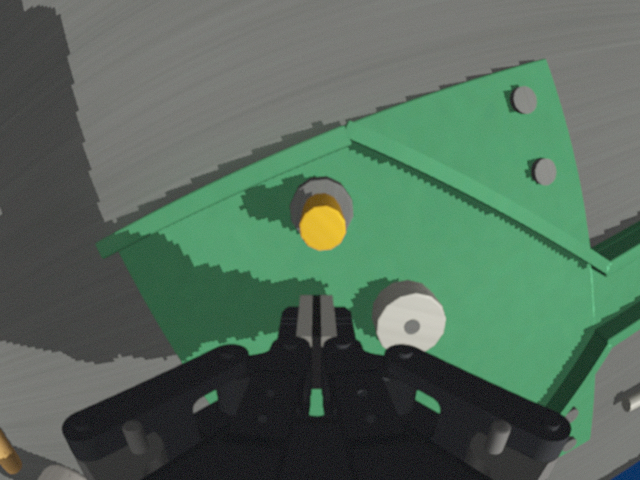

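```bash
python3 -m creep '[[0,0.004,0.001,0,-1],[0,0.008,0.001,0,-1],[0,0.013,0.001,0,-1],[0,0.020,0.001,0,-1],[0,0.028,0.001,0,-1],[0,0.036,0.001,0,-1],[0,0.044,0.001,0,-1],[0,0.052,0.001,0,-1]]'; python3 look.py 13;python3 plan.py 0 0 -27 -22.4
```

```text
t: 13.15
eef_pos: [0.5463, -0.1146, -0.0266]
orientation: [0.178, 0.984, -0.001, -0.0]
contact_force: [-0.1, -0.2, 0.5]
opening: 0.0002
t 13.25 tray [-37.  -89.7] z -26.7 head -22.2 F [ 0.  -0.7  0.5] open 0.0 j [-0.27  0.33  1.54 -0.    1.27 -1.48]
shift [-0.0003  0.097   0.0002] turn 0.2
```

View pics/wrist13.png

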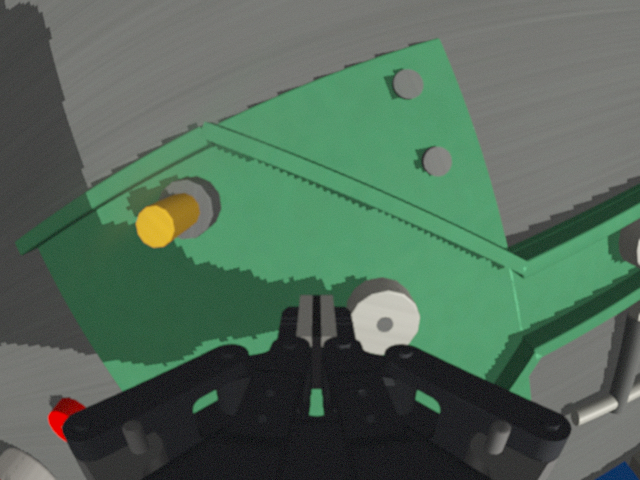

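```bash
python3 -m creep '[[0,0.006,0,0,-1],[0,0.013,0,0,-1],[0,0.020,0,0,-1],[0,0.027,0,0,-1],[0,0.034,0,0,-1],[0,0.040,0,0,-1],[0,0.045,0,0,-1],[0,0.047,0,0,-1]]'; python3 look.py 14;python3 plan.py -6 -58 -27 0
```

```text
t: 14.05
eef_pos: [0.563, -0.0697, -0.0267]
orientation: [0.178, 0.984, -0.0, -0.0]
contact_force: [-0.1, -0.3, -0.3]
opening: -0.0001
t 14.15 tray [-19.1 -45.9] z -26.7 head -22.2 F [ 0.6  0.5 -0.4] open -0.1 j [-0.19  0.35  1.51 -0.    1.28 -1.4 ]
shift [-0.0167 -0.0062  0.0003] turn -22.18
```

View pics/wrist14.png

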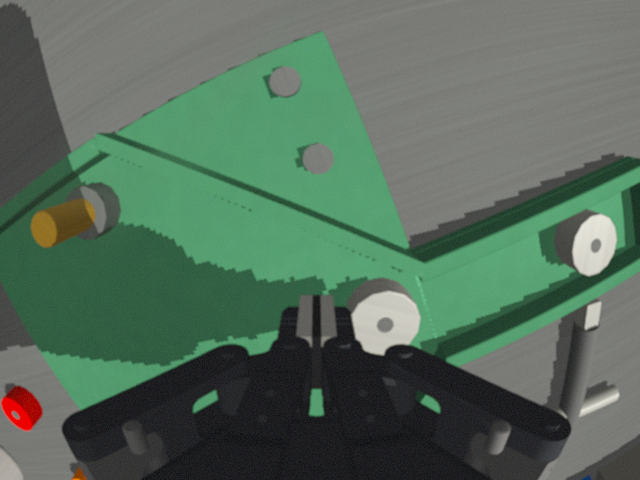

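```bash
python3 wm.py 385 324; python3 plan.py -14 -55 -27 -10
```

```text
blank tray [ -9.3 -18.8]
t 14.2 tray [-19.2 -46.2] z -26.7 head -22.2 F [-0.7  0.5  1. ] open 0.0 j [-0.19  0.35  1.51 -0.    1.28 -1.4 ]
shift [-0.0082 -0.0062  0.0003] turn -12.19
```

```bash
python3 -m creep '[[0,-0.008,0,0,-1],[0,-0.013,0,0,-1],[-0.004,-0.013,0,-5,-1],[-0.0085,-0.012,0,-12.2,-1],[-0.0085,-0.010,0,-12.2,-1],[-0.0085,-0.010,0,-12.2,-1]]'; python3 plan.py -5 -4 -27 -10; python3 look.py 15
```

```text
t: 14.8
eef_pos: [0.5671, -0.0827, -0.0268]
orientation: [0.074, 0.997, -0.0, -0.0]
contact_force: [-0.3, -0.1, 0.1]
opening: 0.0002
t 14.8 tray [-15.3 -58.8] z -26.8 head -10.2 F [-0.3 -0.1  0.1] open 0.2 j [-0.21  0.37  1.49 -0.    1.28 -1.63]
shift [-0.0004  0.0558  0.0002] turn -0.19
```

View pics/wrist15.png

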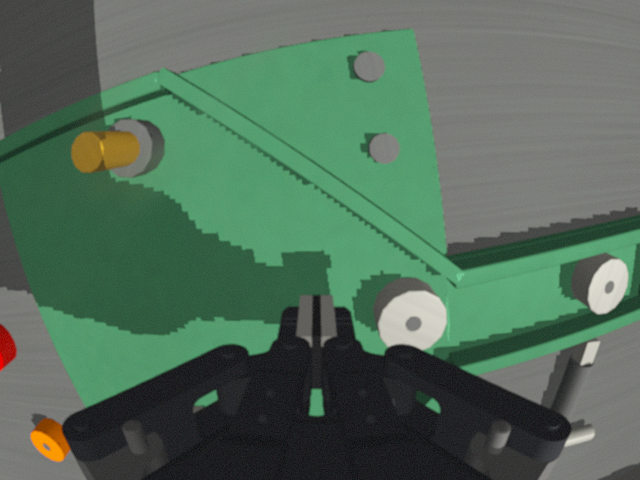

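```bash
python3 -m creep '[[0,0.004,0,0,-1],[0,0.008,0,0,-1],[0,0.013,0,0,-1],[0,0.018,0,0,-1],[0,0.024,0,0,-1],[0,0.030,0,0,-1],[0,0.036,0,0,-1],[0,0.042,0,0,-1]]'; python3 plan.py -2 20 -27 -10; python3 look.py 16
```

```text
t: 15.7
eef_pos: [0.5733, -0.0405, -0.0268]
orientation: [0.073, 0.997, -0.0, -0.0]
contact_force: [-0.2, 0.7, 0.6]
opening: -0.0
t 15.7 tray [ -7.9 -16.8] z -26.8 head -10.1 F [-0.2  0.7  0.6] open -0.0 j [-0.13  0.37  1.49 -0.    1.28 -1.56]
shift [0.0007 0.0373 0.0002] turn -0.13
```

View pics/wrist16.png

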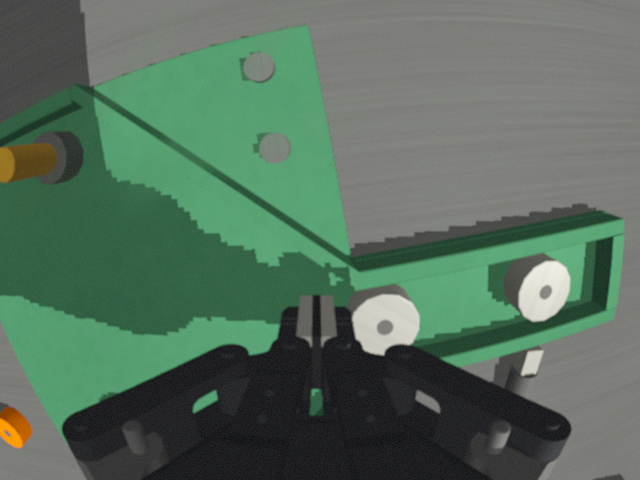

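```bash
python3 -m creep '[[-0.001,0.004,0,0,-1],[-0.002,0.008,0,-1,-1],[-0.003,0.013,0,-2,-1],[-0.003,0.018,0,-3,-1],[-0.003,0.023,0,-4,-1],[-0.003,0.028,0,-5,-1],[-0.003,0.032,0,-5,-1],[-0.003,0.034,0,-5,-1]]'; python3 plan.py; python3 look.py 17
```

```text
t: 16.6
eef_pos: [0.5812, -0.0065, -0.0269]
orientation: [0.029, 1.0, -0.0, -0.001]
contact_force: [-0.8, -0.5, 0.0]
opening: 0.0
t 16.6 tray [ 1.1 16.9] z -26.9 head -5.1 F [-0.8 -0.5  0. ] open 0.0 j [-0.07  0.39  1.47 -0.    1.29 -1.59]
```

View pics/wrist17.png

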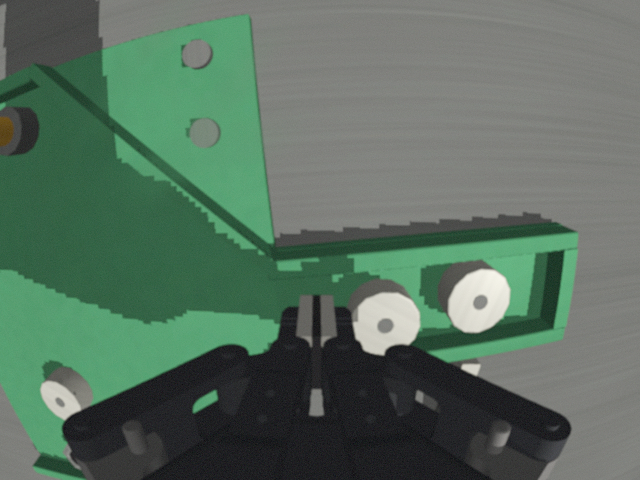

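```bash
python3 -m creep '[[0,0.004,0,0,-1],[0,0.008,0,0,-1],[0,0.008,0,0,-1]]'; python3 wm.py 385 325; python3 -m creep '[[0,-0.006,0,0,-1],[0,-0.01,-0.01,0,-1],[0,-0.01,-0.03,0,-1],[0,-0.02,-0.05,0,-1],[0,-0.03,-0.07,0,-1],[0,-0.03,-0.08,0,-1],[0,-0.03,-0.08,0,-1]]';python3 plan.py 60.6 -173 53 19.3
```

```text
t: 17.0
eef_pos: [0.5817, 0.0019, -0.0269]
orientation: [0.029, 1.0, -0.0, -0.0]
contact_force: [-0.3, -1.1, 0.9]
opening: -0.0003
blank tray [ 3.9 54.2]
t: 17.75
eef_pos: [0.5811, -0.0286, 0.0553]
orientation: [0.03, 1.0, -0.0, 0.001]
contact_force: [-0.2, -0.7, -0.2]
opening: 0.0002
t 17.75 tray [ 0.3 -5.2] z 55.3 head -5.1 F [-0.2 -0.7 -0.2] open 0.2 j [-0.11  0.29  1.41 -0.    1.44 -1.62]
shift [-0.0749 -0.1618  0.0025] turn -24.39
```

```bash
python3 -m creep '[[-0.018,-0.04,0,-6,-1],[-0.036,-0.08,0,-12,-1],[-0.055,-0.12,0,-18,-1],[-0.075,-0.162,0,-24.4,-1],[-0.075,-0.162,0.01,-24.4,-1],[-0.075,-0.162,0.025,-24.4,-1],[-0.075,-0.162,0.035,-24.4,-1],[-0.075,-0.162,0.035,-24.4,-1]]'; python3 look.py 18; python3 plan.py 60.6 -173 -27 19.3
```

```text
t: 18.55
eef_pos: [0.6448, -0.1927, 0.0172]
orientation: [-0.183, 0.983, 0.001, -0.001]
contact_force: [0.1, 0.3, 0.3]
opening: -0.0001
t 18.65 tray [  60.6 -172. ] z 20.3 head 19.4 F [-0.1  0.1  0.3] open 0.1 j [-0.35  0.58  1.11  0.    1.45 -2.28]
shift [ 0.0004 -0.0009  0.0473] turn 0.08
```

View pics/wrist18.png

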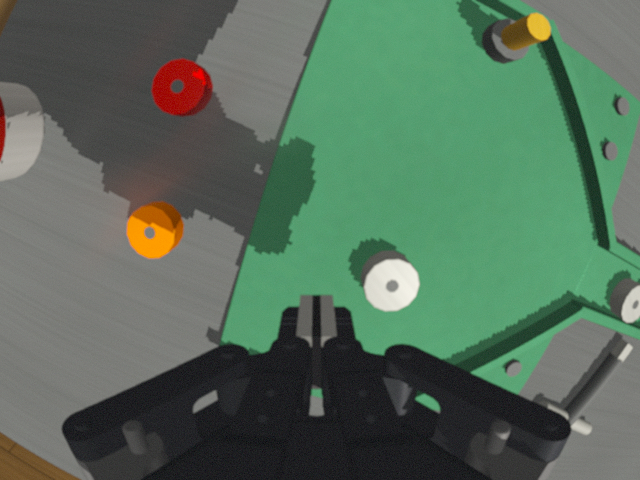

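View pics/top18.png

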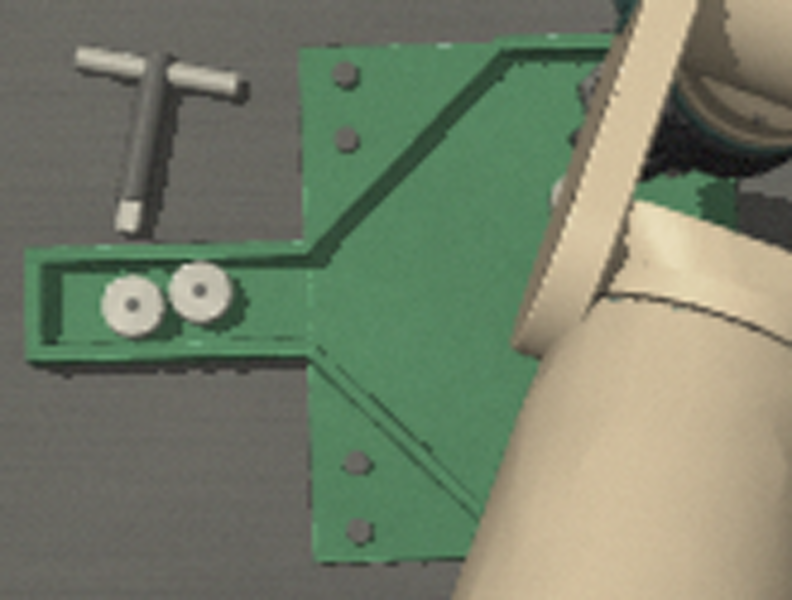

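The top view shows b at (132,306) and c at (200,292), both in the slot. Blank a is ahead of the fingers at wrist (392,286).

```bash
python3 wm.py 392 286; python3 -m creep '[[0.0004,-0.001,0.012,0,-1],[0.0004,-0.001,0.025,0,-1],[0.0004,-0.001,0.036,0,-1],[0.0004,-0.001,0.044,0,-1],[0.0004,-0.001,0.046,0,-1],[0.0004,-0.001,0.046,0,-1]]'; python3 look.py 19;python3 plan.py 47 -134.4 -27 19.3
```

```text
blank tray [  49.  -132.4]
t: 19.3
eef_pos: [0.6467, -0.195, -0.0254]
orientation: [-0.183, 0.983, -0.0, 0.001]
contact_force: [0.2, -0.5, 0.1]
opening: -0.0001
t 19.4 tray [  61.6 -173.6] z -24.3 head 19.4 F [-0.3 -0.4 -0.2] open -0.2 j [-0.35  0.63  1.14  0.    1.38 -2.29]
shift [0.0007 0.0419 0.0026] turn 0.07
```

View pics/wrist19.png

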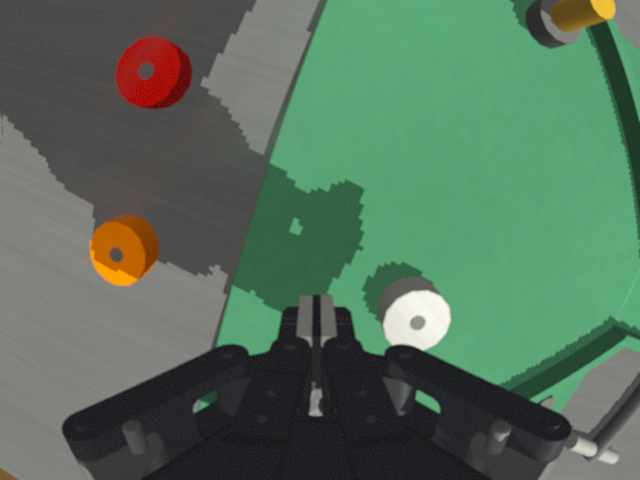

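```bash
python3 -m creep '[[0,0.004,0.001,0,-1],[0,0.008,0.002,0,-1],[0,0.012,0.002,0,-1],[0,0.016,0.002,0,-1],[0,0.023,0.002,0,-1],[0,0.031,0.002,0,-1],[0,0.039,0.002,0,-1],[0,0.047,0.002,0,-1]]'; python3 look.py 20;python3 plan.py 0 0 -27 19.3
```

```text
t: 20.2
eef_pos: [0.6302, -0.1506, -0.0263]
orientation: [-0.183, 0.983, -0.001, 0.002]
contact_force: [0.4, 0.2, 1.0]
opening: 0.0001
t 20.3 tray [  45.7 -128. ] z -26.4 head 19.4 F [-0.7  0.2  0.2] open -0.2 j [-0.29  0.55  1.24  0.    1.34 -2.23]
shift [0.0005 0.1359 0.0003] turn 0.13
```

View pics/wrist20.png

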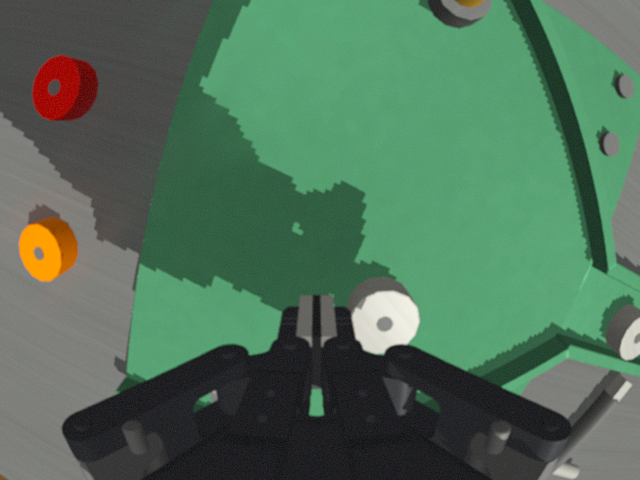

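```bash
python3 -m creep '[[0,0.006,0,0,-1],[0,0.013,0,0,-1],[0,0.021,0,0,-1],[0,0.029,0,0,-1],[0,0.037,0,0,-1],[0,0.045,0,0,-1],[0,0.052,0,0,-1],[0,0.056,0,0,-1]]'; python3 look.py 21;python3 wm.py 385 325; python3 plan.py 0 0 -27 19.3
```

```text
t: 21.1
eef_pos: [0.6097, -0.097, -0.0265]
orientation: [-0.184, 0.983, -0.001, 0.002]
contact_force: [0.2, -0.0, 1.0]
opening: 0.0002
blank tray [ 16.9 -47. ]
t 21.25 tray [ 27. -75.] z -26.6 head 19.5 F [0.2 0.2 0.6] open 0.1 j [-0.22  0.48  1.35  0.    1.31 -2.16]
shift [0.0004 0.0797 0.0003] turn 0.16
```

View pics/wrist21.png

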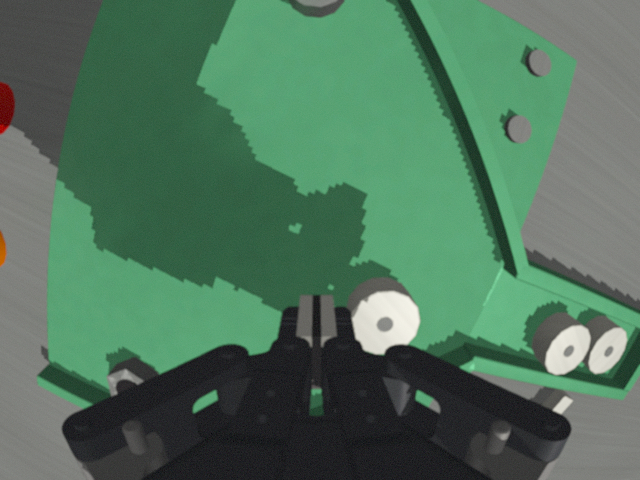

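```bash
python3 -m creep '[[0,0.006,0,0,-1],[0,0.012,0,0,-1],[0,0.019,0,0,-1],[0,0.025,0,0,-1],[0,0.029,0,0,-1],[0,0.031,0,0,-1]]'; python3 wm.py 385 325; python3 plan.py 13 -56 -27 8
```

```text
t: 21.85
eef_pos: [0.5985, -0.0682, -0.0266]
orientation: [-0.184, 0.983, -0.001, 0.002]
contact_force: [0.3, 0.4, 0.4]
opening: 0.0005
blank tray [  6.5 -17.7]
t 21.9 tray [ 16.5 -45.1] z -26.6 head 19.5 F [0.8 0.4 0.3] open 0.1 j [-0.17  0.44  1.4   0.    1.3  -2.12]
shift [ 0.0069 -0.0091  0.0004] turn 11.49
```

```bash
python3 -m creep '[[0,-0.008,0,0,-1],[0,-0.013,0,0,-1],[0.004,-0.013,0,6,-1],[0.0075,-0.011,0,11.5,-1],[0.0075,-0.0095,0,11.5,-1],[0.0075,-0.0095,0,11.5,-1]]'; python3 look.py 22; python3 plan.py 4 -5 -27 8
```

```text
t: 22.5
eef_pos: [0.595, -0.0799, -0.0267]
orientation: [-0.085, 0.996, -0.0, 0.002]
contact_force: [0.4, 0.1, -0.0]
opening: -0.0001
t 22.6 tray [ 12.8 -56.8] z -26.6 head 8.1 F [-0.7  0.7  0.4] open -0.2 j [-0.19  0.43  1.41  0.    1.3  -1.94]
shift [0.0014 0.0525 0.0004] turn 0.08
```

View pics/wrist22.png

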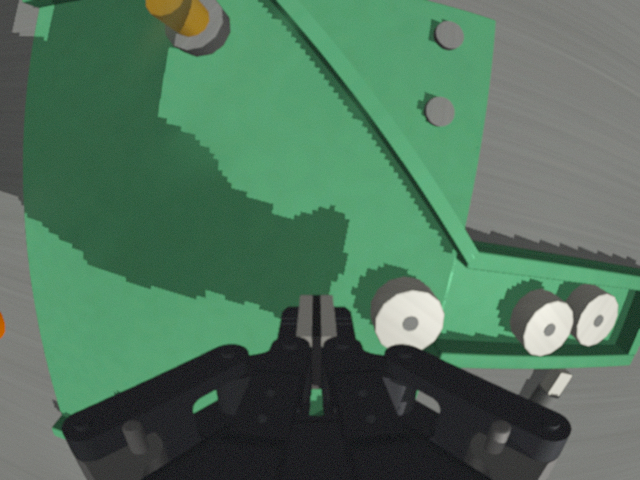

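```bash
python3 -m creep '[[0,0.005,0,0,-1],[0,0.010,0,0,-1],[0,0.016,0,0,-1],[0,0.023,0,0,-1],[0.001,0.030,0,0,-1],[0.001,0.037,0,0,-1],[0.001,0.044,0,0,-1],[0.001,0.050,0,0,-1]]'; python3 look.py 23; python3 wm.py 385 325;python3 plan.py
```

```text
t: 23.4
eef_pos: [0.5855, -0.03, -0.0266]
orientation: [-0.085, 0.996, -0.0, 0.002]
contact_force: [0.1, -0.6, 0.5]
opening: -0.0
blank tray [ 0.1 22.3]
t 23.55 tray [ 4.7 -7. ] z -26.6 head 8.1 F [0.  0.2 0.3] open -0.3 j [-0.11  0.4   1.45 -0.    1.29 -1.86]
```

View pics/wrist23.png

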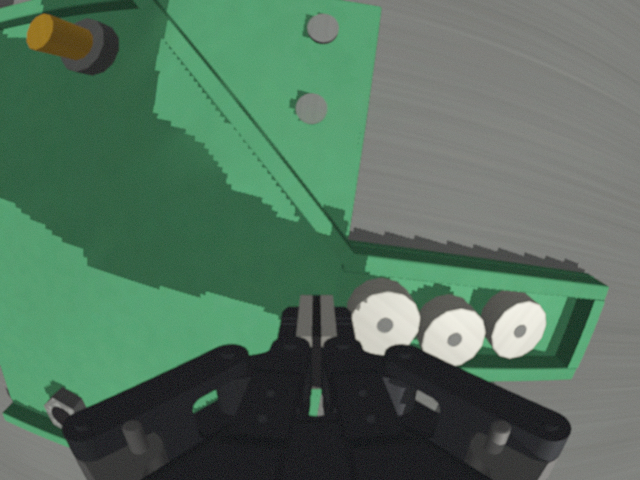

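```bash
python3 -m creep '[[0,0.003,0,0,-1],[0,0.006,0,0,-1],[0,0.006,0,0,-1]]'; python3 -m creep '[[0,-0.008,0,0,-1],[0,-0.015,0,0,-1],[0,-0.02,-0.015,0,-1],[0,-0.02,-0.04,0,-1],[0.02,-0.02,-0.07,0,-1],[0.05,-0.02,-0.1,0,-1],[0.08,-0.02,-0.13,0,-1],[0.11,-0.02,-0.15,0,-1]]'; python3 -m creep '[[-0.02,-0.04,-0.02,0,-1],[-0.03,-0.08,-0.03,0,-1],[-0.04,-0.12,-0.04,0,-1],[-0.05,-0.16,-0.05,0,-1],[-0.06,-0.2,-0.05,0,-1],[-0.06,-0.2,-0.05,0,-1]]'; python3 look.py 24; python3 side.py 24; python3 plan.py
```

```text
t: 23.85
eef_pos: [0.5845, -0.0241, -0.0267]
orientation: [-0.086, 0.996, -0.0, 0.002]
contact_force: [-0.2, 0.4, 0.5]
opening: -0.0001
t: 24.65
eef_pos: [0.4787, -0.0634, 0.1265]
orientation: [-0.085, 0.996, -0.001, 0.004]
contact_force: [-0.3, 0.2, 0.4]
opening: -0.0001
t: 25.25
eef_pos: [0.5716, -0.2548, 0.1771]
orientation: [-0.083, 0.997, -0.001, 0.003]
contact_force: [0.2, 0.8, -1.1]
opening: 0.0004
t 25.4 tray [ -16.1 -226.4] z 178.1 head 8.1 F [-0.7  0.7 -0.5] open -0.0 j [-0.47  0.33  1.12  0.    1.69 -2.21]
```

View pics/top24.png

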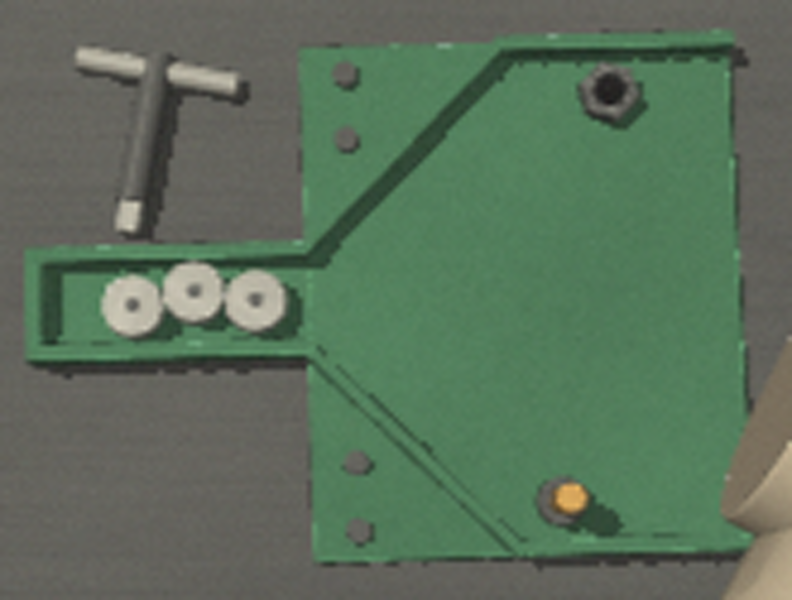

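View pics/side24.png

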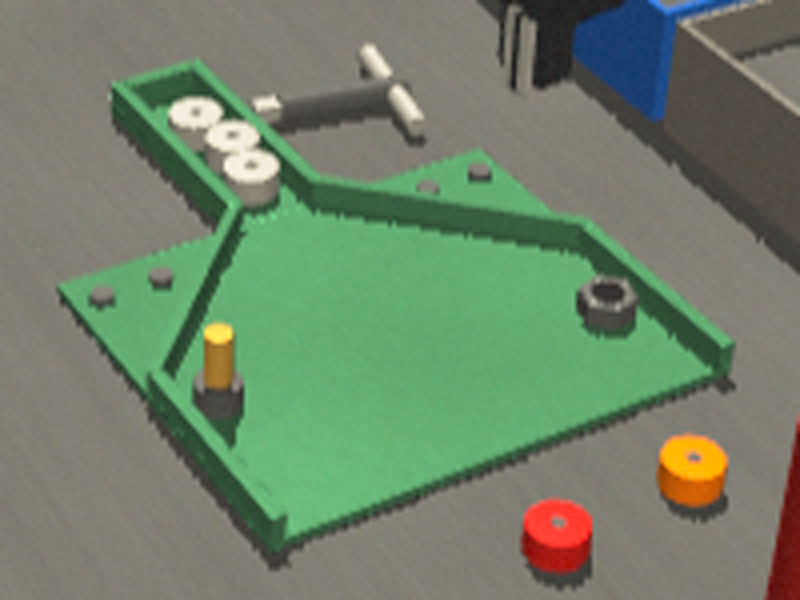

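The top view shows all three blanks in the slot, at crop (132,305), (195,291) and (255,299). The nut (610,92), stud (571,497) and chuck key are at the same pixels as at the start. One last check of the numbers, then I hand in.

```bash
python3 - <<'E'
from h import *
from station import bot
T=np.load("T.npy");c=bot.camera("top")
f=lambda p:((p[0]+.5)/4.8-.5+255,(p[1]+.5)/4.8-.5+165)
for p in [(132,305),(195,291),(255,299)]: print((w2t(T,ray2plane(c,f(p),.022))*1e3).round(1))
print(bot.get_obs()["qd"].round(3)); print(bot.finish_job())
E
```

```text
[-1.1 86.1]
[ 5.2 55.7]
[ 0.7 26.8]
[ 0.012 -0.013  0.009  0.    -0.004  0.001]
the job is handed in; nothing more can be done
None
```

All three blanks are in the slot and the job is handed in at about 25 s; `finish_job()` returned no verdict.

- **Pushing:** I pushed blank_b, then blank_c, then blank_a along the floor and through the gate with the shut fingers. The last push moved blank_c about 2 mm deeper.
- **Blanks:** In the last top view their centres are at tray (x, y) ≈ (−1, 86), (5, 56) and (1, 27) mm. Both the top and side views show them flat.
- **Other things:** In the last top view the nut, stud and chuck key are at the same pixels as at the start. I did not measure the brush, wrench, spray can or lathe centre again; the arm did not work near them.
- **Arm and force:** The arm was raised clear of everything before hand-in. Every force reading I took was within about 1 N of zero, apart from about 4 N at the end of one fast free move.

**Disagreement found:** The real fingertips sit about 36 mm above the reported TCP. The first push at z = 11 mm therefore passed over blank_b without touching it. I then pushed with the reported TCP at about z = −27 mm, a height set from the side camera.

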